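# Shut off the air at the classroom pneumatics box

## Task

The robotics club's compressed-air box has two bays and one loose white cover, which lies over the bay with the two valves. Slide the cover along the box, without lifting it, all the way to the other end so that the valves are uncovered, then push the valve handle whose free end is a round disc clockwise (seen from above) until it is fully shut against its stop. Leave the cover there, do not turn the plain bar-shaped handle, and do not disturb the toy rover, the game controller or the pen cup.

Things in the scene. Friction and masses are not known exactly. Their poses are not given: they have to be found in the camera images.
- airbox: Fixed grey box, 422 mm (y) x 162 mm (x), open on top. Origin: centre of underside, on the table. Two bays centred at y = +100, -100 mm, each 130 (x) x 191 (y) mm inside, 8 mm divider. Wall tops, on which the cover slides, are 70 mm above the table; outside them a 6 mm rim rises to 79 mm (inner faces x = +-75, y = +-205 mm), guiding the cover and stopping it at both ends.
- bay: Black floor plate (128 x 188 x 4 mm) of the bay with the two valves, covered at the start; either bay of the box. Origin: centre of its underside, 6 mm above the table; axes parallel to the box's. Valve spindles at x = +25, y = -50 and +25 mm; which valve is where varies. The other bay holds only fittings up to 37 mm above the table.
- cover: Loose white plate, 146 (x) x 200 (y) x 8 mm, 0.2 to 0.42 kg, 2 mm play to each side rim. Origin: centre of underside, 70 mm above the table. A white push rib on its middle, 60 mm along x, 12 mm thick in y, rises to 33 mm above the origin. Starts within 3 mm of the valve bay's middle and slides about 200 mm along the box's y to the other end; a push of 1 to 5 N moves it.
- disc_handle (a joint): Angle of the marked valve's handle, rad. 0 = fully open, handle pointing along the box's -x; grows clockwise seen from above; 1.571 = fully shut at its stop, handle pointing along the box's +y. It starts between 0 and 0.3. It stays where it is left; about 3 N at 40 mm from the spindle turns it.
- disc_end (a point): Centre of the round disc (26 mm across, 14 mm thick) ending the marked steel handle, 53 mm from the spindle axis. Between spindle and disc is a straight bar 12 mm wide, 14 mm thick; top of bar and disc 56 mm, underside 42 mm above the table. Brass pipes and valve bodies below reach 32 mm at most, spindle aside.
- valve_disc: Fixed brass valve of the marked handle. Origin: on the spindle axis, at the bay plate's top, 10 mm above the table. Axes parallel to the box's. The steel hub on the spindle is 22 mm across.
- plain_handle (a joint): Angle of the other valve's handle, same sense as disc_handle. It starts between 0 and 0.1 and is to be left alone.
- valve_plain: Fixed brass valve of the plain handle, which is a straight square-ended steel bar 66 mm long from the spindle, 12 mm wide, at the same height as the marked one, with no disc. Origin: on its spindle axis, 10 mm above the table.
- rover: Loose toy rover with four black wheels, 82 x 140 mm, 56 mm high, on the table beyond one end of the box. Origin: centre of the underside.
- gamepad: Loose black game controller, 62 x 115 mm, 45 mm high at its stick, on the table beyond one end of the box. Origin: centre of the underside.
- pencup: Loose empty blue pen cup, 70 mm across, 85 mm high, on the table on the box's far (+x) side. Origin: centre of the underside.
Not all that is in view belongs to the job. What is shaped like the cover but green, pink or purple is not meant.

How it is judged:
On the way, in this order (a step that is already met when the one before it is completed fails the run):
1. the cover has been slid to the other end, off the valves (horizontal distance between cover and bay above 0.18 m and z of cover in the frame of airbox between 0.065 and 0.075 m and angle between cover's own z axis and vertical below 0.05 rad), for 0.2 s.
2. the disc handle is pushed shut (value of joint disc_handle above 1.45 rad and horizontal distance between cover and bay above 0.18 m), for 0.2 s.
At the end, for the whole second after the job is handed in: The cover lies flat and still on the box's ledges with its middle more than 180 mm from the middle of the valve bay; the disc handle is within 0.12 rad of its shut stop (angle above 1.45); the plain handle is below 0.3 rad; rover, controller and cup are within 40 mm of where they stood (all of step 2 and z of cover in the frame of airbox between 0.065 and 0.075 m and angle between cover's own z axis and vertical below 0.05 rad and value of joint plain_handle below 0.3 rad and linear speed of cover below 0.02 m/s and distance of each of rover, gamepad, pencup from where it was at the start of the episode below 0.04 m); the robot touches nothing.
It fails at once if the cover is lifted more than 10 mm or tipped (z of cover in the frame of airbox above 0.08 m or angle between cover's own z axis and vertical above 0.15 rad).
It fails at once if the plain handle is turned (value of joint plain_handle above 0.3 rad).
It fails at once if the rover is lifted, carried or pushed away (distance of rover from where it was at the start of the episode above 0.04 m).
It fails at once if the gamepad is lifted, carried or pushed away (distance of gamepad from where it was at the start of the episode above 0.04 m).
It fails at once if the pencup is lifted, carried or pushed away (distance of pencup from where it was at the start of the episode above 0.04 m).
It also fails if it takes over 48 s, if anything falls off the work surface, if the arm or the gripper's body presses on something with over 40 N, if the wrist force passes 120 N, or if a joint passes its speed limit or range.

## Robot

A 7-joint arm with a two-finger parallel gripper is mounted at the origin on the work surface. World frame = base frame: x ahead of the robot, y to its left, z up, the work surface at z = 0. Lengths are in m, angles in rad, forces in N, time in s.
With the tool pointing down it reaches from about 0.425 to 0.875 m from the base axis. Payload 4.7 kg.
Tool frame: the origin (TCP) lies midway between the tips of the shut fingers; the grasp point (between the pads) lies 19 mm behind it; z points along the fingers, y is the line along which they close (so a half turn about z gives the same grasp; the last joint's range is limited). The gripper opens to 87 mm and grips with 3 to 60 N. Pads are 19 mm wide; open, the fingers measure 117 mm over their backs; the gripper's body (75 mm by 190 mm) begins 51 mm behind the grasp point.
Start: joints at [1.231, 0.321, -0.07, 1.45, 0.023, 1.371, -0.057], TCP at [0.225, -0.61, 0.223] pointing down, gripper open.
Joint ranges: [-2.86, 2.86], [-0.3, 2.09], [-1.38, 1.24], [0.06, 2.45], [-1.56, 4.7], [0.09, 2.05], [-2.69, 2.69]. Speed limits (rad/s): [2.57, 2.57, 3.14, 3.14, 3.14, 3.14, 3.14].

## Interface

Orientations are given as a rotation vector (axis times angle).
In Python, from bench import ctrl gives the robot as it stands. The module is installed in compiled form; this text tells all that it offers.
- The arm moves only by the shell command python3 -m handwheel 'ROWS' [FORCE]. ROWS is JSON, a list of rows, each a list of 7 numbers: the finger opening in m, from 0 to 0.087, then the shift along the tool's x, y, z in m, then the turn, a rotation vector about the tool's x, y, z in degrees. A call has 1 to 12 rows; each row shifts and turns the commanded pose from where the row before left it, along the tool's axes as they then stand; what a row does not reach is not made up. A row lasts 1/8 s, in which the tool goes at most 62.5 mm and 10.7 degrees, less where a joint would pass 70% of its speed; a pose out of reach is approached as far as the arm can. A call is refused whole if a number of a shift passes 0.0625 or a number of a turn 10.7, either way. A call with a gripper value outside its range is refused whole. The fingers move at their own pace and stop on an object; FORCE is the grip in N (left out, the last holds). Time passes only in rows, so rows that do not move let the fingers close. It gives the time, the measured TCP pose, the force, the opening and the grip force at its end, in the units of the state.
- ctrl.get_state(): the state, without advancing time (a new reading comes with each control period).
- ctrl.get_image(name): name is "side" or "top" or "wrist"; returns (picture, depth): 384x512x3 uint8, blue, green, red; 384x512 float32, m along the optical axis (not along the pixel's ray), 0 where there is no reading.
- ctrl.camera_info(name): a dict with "intrinsics" (3x3 intrinsics, pixels), "D" ([k1, k2, p1, p2, k3] as OpenCV has them; the pictures are not rectified), "R" (3x3) and "t" (3): a world point X has camera coordinates R X + t. Camera axes: x right, y down, z forward; pixel columns grow to the right and rows downward; lengths in m; the calibration is good to about 2 mm. A picture is of the moment at which its call begins: read the wrist's pose just before it. camera_info takes no time and is no camera call; for the wrist camera it gives the pose at the moment of the call.
- ctrl.close_job(): hands the job in; it is judged then, once.
The state is a dict: "time": time; "joint_positions": joint angles; "qd": joint speeds; "joint_torque": joint torques, N m; "position": TCP position; "tool_rot": TCP orientation; "ft_force": force on the tool from outside, world axes, zero at the start; "torque": the same for the moment, N m; "grip_width": opening from 0.0 (shut) to 1.0 (fully open); "grip_force": force on a finger pad.
Only numpy, scipy, OpenCV 4.12 (cv2) and the standard library are available. Lean on these libraries where they do the work, as an engineer would, in place of code of your own. Each camera call takes 0.05 s, during which the arm holds its last target. There are 200 camera calls.

## Working session

There is one attempt and no reset: what is moved stays moved. The work goes in short steps, Python scripts to look and compute and a shell command to move; the robot and the scene stay as the last step left them, time stands still between calls to the robot, and variables do not carry over. Pictures are saved under pics/ and viewed, at most 10 in all, crops included, and the job is handed in when it is done.

```bash
mkdir -p pics; cat > h.py <<'E'
import numpy as np, cv2
from bench import ctrl
def grab(n):
    ci=ctrl.camera_info(n); im,d=ctrl.get_image(n); np.savez('/tmp/%s.npz'%n,im=im,d=d,K=ci["intrinsics"],D=ci["D"],R=ci["R"],t=ci["t"]); return im
def load(n): return np.load('/tmp/%s.npz'%n)
def px(n,u,v,z=None):
    """world point at pixel: from depth, or on plane z"""
    f=load(n); p=cv2.undistortPoints(np.array([[[u,v]]],float),f['K'],f['D']).ravel()
    r=np.array([p[0],p[1],1.]); R=f['R'];t=f['t'].ravel()
    if z is None:
        d=f['d'][int(round(v)),int(round(u))]; return R.T@(r*d-t)
    c=-R.T@t; w=R.T@r; return c+w*(z-c[2])/w[2]
E
python3 - <<'E'
from h import *
a=grab('top');b=grab('side')
cv2.imwrite('pics/top1.png',cv2.resize(a,(800,600)));cv2.imwrite('pics/side1.png',b)
s=ctrl.get_state();print(s['time'],s['position'],s['tool_rot'],cv2.Rodrigues(np.array(s['tool_rot'],float))[0].round(3),s['ft_force'],s['grip_width'])
E
```

```text
0.1 [ 0.22495753 -0.60929115  0.22153876] [-3.09085955e+00 -5.52549440e-01  6.65803879e-04] [[ 0.938  0.346 -0.001]
 [ 0.346 -0.938  0.002]
 [-0.    -0.002 -1.   ]] [-0.27224963 -0.14599513  0.06114764] 1.0012510649132274
```

View pics/top1.png

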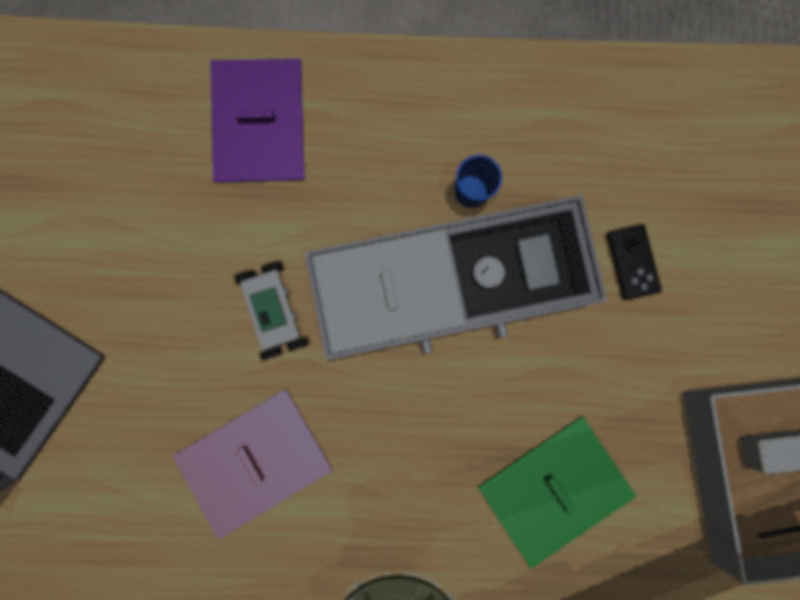

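View pics/side1.png

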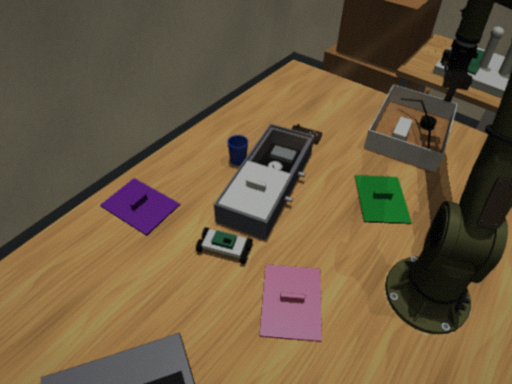

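The white cover is at (385,290), with its rib at (389,290), over the left (+y) bay. Look-alikes are the purple plate (257,120), the pink plate (252,463) and the green plate (557,492), all lying on the table, so none of them is the cover. The rover is at (270,310), the gamepad at (634,262) and the cup at (478,180). Next I measure the box and check the choice in a close crop.

```bash
python3 - <<'E'
from h import *
f=load('top');im=f['im']
x0,y0=185,115
cv2.imwrite('pics/crop1.png',cv2.resize(im[y0:y0+125,x0:x0+210],(798,475),interpolation=cv2.INTER_CUBIC))
k=512/800
# fit box by depth: points with height 0.074..0.084 & 0.0..: list height mask
H,W=f['d'].shape
uu,vv=np.meshgrid(np.arange(W),np.arange(H))
p=cv2.undistortPoints(np.stack([uu,vv],-1).reshape(-1,1,2).astype(float),f['K'],f['D']).reshape(-1,2)
X=(np.c_[p,np.ones(len(p))]*f['d'].reshape(-1,1)-f['t'].ravel())@f['R']
X=X.reshape(H,W,3)
np.save('/tmp/X.npy',X)
m=(X[...,2]>.06)&(X[...,2]<.11)&(uu>190)&(uu<392)&(vv>120)&(vv<235)
n,l,st,_=cv2.connectedComponentsWithStats(m.astype(np.uint8)); i=1+np.argmax(st[1:,4])
print(st[1:])
P=X[l==i]
# metric min-area rect
r=cv2.minAreaRect((P[:,:2]*1000).astype(np.float32));print(r)
for n_,q in dict(c1=(306,254),c2=(580,198),c3=(603,300),c4=(330,358)).items(): print(n_,px('top',q[0]*k,q[1]*k,.079).round(4))
for q in [(389,290),(385,272),(394,310)]: print(px('top',q[0]*k,q[1]*k,.103).round(4),X[int(q[1]*k),int(q[0]*k)].round(4))
for q in [(350,300),(430,280)]: print(X[int(q[1]*k),int(q[0]*k)].round(4))
E
```

```text
[[ 293  121   26    8   83]
 [ 195  125  194  106 8343]]
((565.9662475585938, -67.8543701171875), (163.8199005126953, 422.5240783691406), 13.872893333435059)
c1 [0.5902 0.1525 0.079 ]
c2 [ 0.687  -0.2518  0.079 ]
c3 [ 0.5357 -0.2867  0.079 ]
c4 [0.4387 0.1114 0.079 ]
[0.5386 0.0287 0.103 ] [0.54   0.0309 0.102 ]
[0.5644 0.0352 0.103 ] [0.5646 0.0361 0.1025]
[0.5102 0.0207 0.103 ] [0.5125 0.0207 0.0775]
[0.5244 0.0856 0.0756]
[ 0.5584 -0.0313  0.0742]
```

View pics/crop1.png

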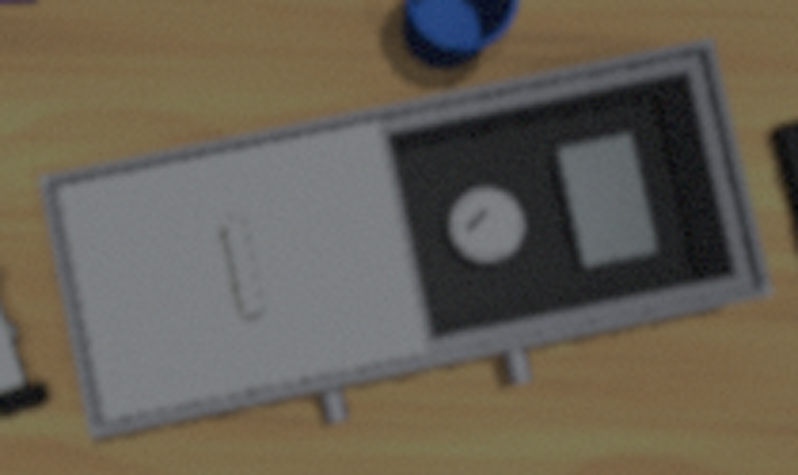

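The crop confirms the white cover lies in the box's rim, with its rib at crop (240,270). The box comes out 164 x 422 mm with its centre at (0.566, -0.068) and yaw of about 13.8°, and the heights match. First I turn the tool so that tool x is box +y and tool y is box +x.

```bash
python3 -m handwheel '[[0.02,0,0,0,0,0,-10.4],[0.02,0,0,0,0,0,-10.4],[0.02,0,0,0,0,0,-10.4],[0.02,0,0,0,0,0,-10.4],[0.02,0,0,0,0,0,-10.4],[0.02,0,0,0,0,0,-10.4],[0.02,0,0,0,0,0,-10.4],[0.02,0,0,0,0,0,-10.4],[0.02,0,0,0,0,0,-0.2]]' 20
python3 -m handwheel '[[0.02,0.035,0.028,0,0,0,0],[0.02,0.035,0.028,0,0,0,0],[0.02,0.035,0.028,0,0,0,0],[0.02,0.035,0.028,0,0,0,0],[0.02,0.035,0.028,0,0,0,0],[0.02,0.035,0.028,0,0,0,0],[0.02,0.035,0.028,0,0,0,0],[0.02,0.035,0.028,0,0,0,0],[0.02,0.035,0.028,0,0,0,0],[0.02,0.035,0.028,0,0,0,0],[0.02,0.035,0.028,0,0,0,0],[0.02,0.035,0.028,0,0,0,0]]'
cat >> h.py <<'E'
BY=np.radians(13.8); bx=np.array([np.cos(BY),np.sin(BY),0]); by=np.array([-np.sin(BY),np.cos(BY),0]); B0=np.array([.566,-.068,0])
def tobox(p): p=np.asarray(p)-B0; return np.array([p@bx,p@by,p[2]])
def st():
    s=ctrl.get_state(); R=cv2.Rodrigues(np.array(s['tool_rot'],float))[0]
    print('t',s['time'],'box',tobox(s['position']).round(4),'yaw tool x rel box y deg',np.degrees(np.arctan2(R[1,0],R[0,0])-BY-np.pi/2).round(2),'tilt',R[:,2].round(3),'F',np.round([s['ft_force']@bx,s['ft_force']@by,s['ft_force'][2]],2)); return s,R
E
python3 -c "
from h import *
st()"
```

```text
time: 1.23
position: [0.225, -0.6095, 0.222]
tool_rot: [-1.943, -2.468, -0.001]
ft_force: [-0.2, -0.3, -0.2]
grip_width: 0.233
grip_force: 0.0
time: 2.72
position: [0.4528, -0.1209, 0.2226]
tool_rot: [1.946, 2.466, -0.0]
ft_force: [0.6, -0.1, -0.5]
grip_width: 0.232
grip_force: 0.0
t 2.725 box [-0.1226 -0.0243  0.2226] yaw tool x rel box y deg -0.36 tilt [ 0.    -0.001 -1.   ] F [ 0.56 -0.28 -0.5 ]
```

```bash
python3 -m handwheel '[[0.02,0.04,0.03,0,0,0,0],[0.02,0.04,0.03,0,0,0,0],[0.02,0.04,0.03,0,0,0,0],[0.02,0.04,0.033,0,0,0,0],[0.02,0,0,0.03,0,0,0],[0.02,0,0,0.03,0,0,0],[0.02,0,0,0.03,0,0,0],[0.02,0,0,0.025,0,0,0],[0.02,0,0,0.01,0,0,0],[0.02,0,0,0.01,0,0,0],[0.02,0,0,0,0,0,0]]'
python3 -c "
from h import *
st();a=grab('top');b=grab('side')
cv2.imwrite('pics/p2.png',np.hstack([cv2.resize(a[110:240,185:345],(400,325)),cv2.resize(b[110:240,190:350],(400,325))]))"
```

```text
time: 4.1
position: [0.534, 0.0622, 0.0875]
tool_rot: [-1.942, -2.469, 0.0]
ft_force: [0.1, -0.6, 0.9]
grip_width: 0.228
grip_force: 0.0
t 4.1 box [0.     0.1341 0.0875] yaw tool x rel box y deg -0.17 tilt [-0. -0. -1.] F [-0.02 -0.63  0.85]
```

View pics/p2.png

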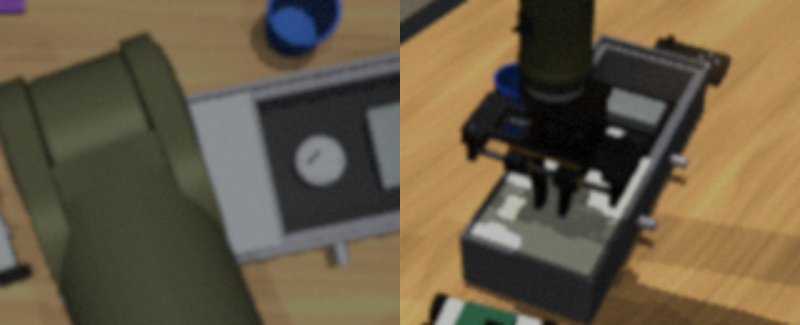

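The side view at (550,190) shows both fingers on the +y side of the rib. Now I push slowly toward -y.

```bash
python3 -m handwheel '[[0.02,-0.01,0,0.002,0,0,0],[0.02,-0.01,0,0,0,0,0],[0.02,-0.01,0,0,0,0,0],[0.02,-0.012,0,0,0,0,0],[0.02,-0.012,0,0,0,0,0],[0.02,-0.012,0,0,0,0,0],[0.02,-0.012,0,0,0,0,0],[0.02,-0.012,0,0,0,0,0]]'
python3 -c "
from h import *
st()"
python3 -m handwheel '[[0.02,-0.012,0,0,0,0,0],[0.02,-0.012,0,0,0,0,0],[0.02,-0.012,0,0,0,0,0],[0.02,-0.012,0,0,0,0,0],[0.02,-0.012,0,0,0,0,0],[0.02,-0.012,0,0,0,0,0],[0.02,-0.012,0,0,0,0,0]]'
python3 -c "
from h import *
st()
cv2.imwrite('pics/p3.png',cv2.resize(grab('side')[100:250,180:360],(720,600)))"
```

```text
time: 5.2
position: [0.5555, -0.026, 0.0855]
tool_rot: [-1.941, -2.47, 0.0]
ft_force: [-0.8, 1.7, 1.6]
grip_width: 0.224
grip_force: 1.2
t 5.2 box [-0.0002  0.0433  0.0855] yaw tool x rel box y deg -0.14 tilt [-0. -0. -1.] F [-0.34  1.8   1.6 ]
time: 6.08
position: [0.5754, -0.1076, 0.0855]
tool_rot: [-1.941, -2.47, 0.0]
ft_force: [-0.7, 2.5, 3.0]
grip_width: 0.229
grip_force: 1.2
t 6.075 box [-0.0003 -0.0407  0.0855] yaw tool x rel box y deg -0.13 tilt [-0. -0. -1.] F [-0.11  2.57  2.98]
```

View pics/p3.png

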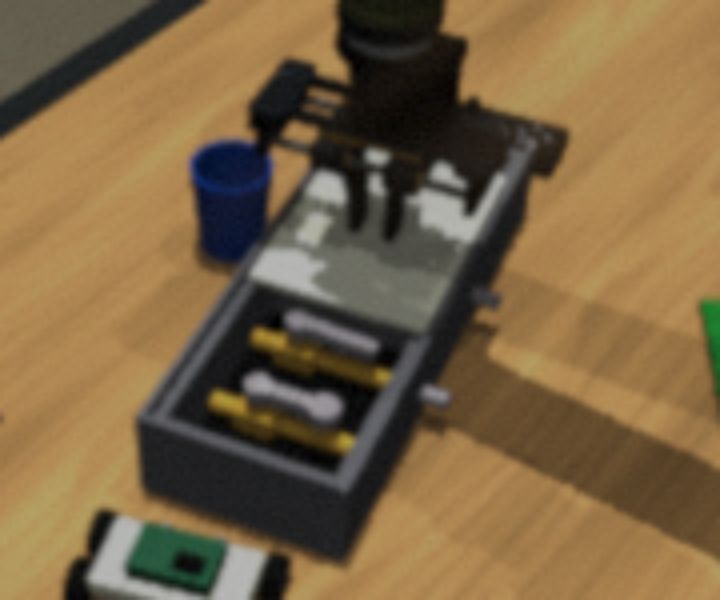

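The cover slides flat, and the marked disc handle is at the +y spindle, with its disc at (325,405) and the plain bar at (335,330). I finish the slide.

```bash
python3 -m handwheel '[[0.02,-0.01,0,0,0,0,0],[0.02,-0.01,0,0,0,0,0],[0.02,-0.01,0,0,0,0,0],[0.02,-0.006,0,0,0,0,0],[0.02,-0.004,0,0,0,0,0],[0.02,-0.003,0,0,0,0,0],[0.02,-0.002,0,0,0,0,0]]'
python3 -c "
from h import *
st()"
python3 -m handwheel '[[0.02,-0.002,0,0,0,0,0],[0.02,-0.002,0,0,0,0,0]]'
```

```text
time: 7.0
position: [0.5857, -0.1506, 0.0854]
tool_rot: [-1.941, -2.47, 0.001]
ft_force: [0.3, 1.8, 0.1]
grip_width: 0.227
grip_force: 0.5
t 7.0 box [-0.0005 -0.085   0.0854] yaw tool x rel box y deg -0.12 tilt [-0. -0. -1.] F [0.76 1.69 0.14]
time: 7.25
position: [0.5868, -0.1539, 0.0855]
tool_rot: [-1.941, -2.47, -0.001]
ft_force: [-0.1, 3.4, -0.6]
grip_width: 0.23
grip_force: 1.7
```

```bash
python3 -m handwheel '[[0.02,-0.002,0,0,0,0,0],[0.02,-0.002,0,0,0,0,0],[0.02,-0.002,0,0,0,0,0]]'
python3 -c "
from h import *
st()"
```

```text
time: 7.62
position: [0.5869, -0.154, 0.0855]
tool_rot: [-1.933, -2.467, -0.005]
ft_force: [-5.4, 12.6, 4.8]
grip_width: 0.225
grip_force: 7.2
t 7.625 box [-0.0002 -0.0885  0.0855] yaw tool x rel box y deg 0.05 tilt [-0.004  0.008 -1.   ] F [-2.24 13.51  4.79]
```

At the stop: the finger is at box y -0.0885 and the force has risen to 13.5 N. I back off, rise, shut the fingers and look.

```bash
python3 -m handwheel '[[0.02,0.01,0,0,0,0,0],[0.02,0.01,0,0,0,0,0],[0.02,0.01,0,0,0,0,0],[0,0,0,-0.03,0,0,0],[0,0,0,-0.03,0,0,0],[0,0,0,-0.03,0,0,0],[0,0,0,-0.03,0,0,0],[0,0.03,0,-0.02,0,0,0],[0,0,0,0,0,0,0]]'
python3 -c "
from h import *
st()
b=grab('wrist');a=grab('top');grab('side')
cv2.imwrite('pics/p4.png',np.hstack([cv2.resize(a[90:270,160:400],(400,300)),cv2.resize(b,(400,300))]))"
```

```text
time: 8.75
position: [0.575, -0.0989, 0.2279]
tool_rot: [1.934, 2.471, 0.003]
ft_force: [-0.4, 0.3, -0.3]
grip_width: 0.005
grip_force: 0.0
t 8.75 box [ 0.0014 -0.0321  0.2279] yaw tool x rel box y deg 0.11 tilt [ 0.004 -0.001 -1.   ] F [-0.3   0.42 -0.31]
```

View pics/p4.png

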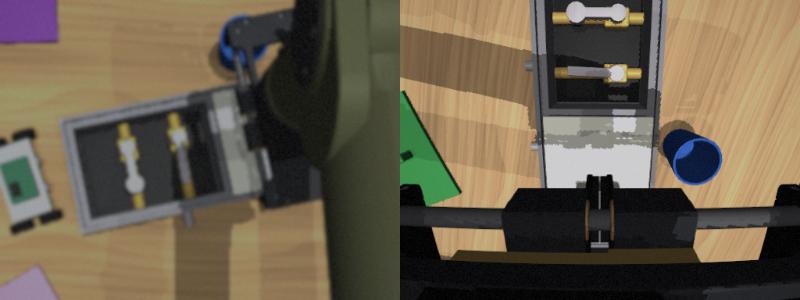

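The cover is now at the -y end. In the wrist view (right panel) the disc is at (575,12), its hub at (618,14), the plain hub at (618,73) and the plain tip at (565,72).

```bash
python3 - <<'E'
from h import *
for n,u,v,z in [('disc',224,15.4,.056),('hub',279,18,.058),('phub',279,93,.058),('ptip',211,92,.056),('cover edge',250,147,.078)]:
    print(n,tobox(px('wrist',u,v,z)).round(4),tobox(px('wrist',u,v)).round(4))
k=240/400
for n,u,v,z in [('disc',135,184,.056),('hub',128,147,.058),('phub',179,135,.058)]:
    print('top',n,tobox(px('top',160+u*k,90+v*k,z)).round(4),tobox(px('top',160+u*k,90+v*k)).round(4))
E
```

```text
disc [-0.0296  0.1246  0.056 ] [-0.0297  0.1248  0.0549]
hub [0.0244 0.1218 0.058 ] [-2.000e-04  5.020e-02  3.892e-01]
phub [0.0257 0.0501 0.058 ] [0.0259 0.0501 0.0557]
ptip [-0.0446  0.0511  0.056 ] [-0.0484  0.0512  0.0277]
cover edge [-0.0041 -0.0027  0.078 ] [-0.005  -0.0147  0.008 ]
top disc [-0.0299  0.1249  0.056 ] [-0.03    0.1249  0.0579]
top hub [0.0233 0.1237 0.058 ] [0.0239 0.1237 0.0532]
top phub [0.0251 0.0494 0.058 ] [0.0257 0.0489 0.0523]
```

The wrist and top views agree: spindle at box (0.025, 0.124), disc at (-0.030, 0.125), so the angle is about 0. The plain handle is at y = 0.05. The cover edge is at y of about -0.003, which puts its centre about 204 mm from the bay centre. I come down between the handles at box (-0.020, 0.088).

```bash
python3 -m handwheel '[[0,0.04,-0.007,0,0,0,0],[0,0.04,-0.007,0,0,0,0],[0,0.04,-0.007,0,0,0,0],[0,0,0,0.04,0,0,0],[0,0,0,0.04,0,0,0],[0,0,0,0.04,0,0,0],[0,0,0,0.02,0,0,0],[0,0,0,0,0,0,0]]'
python3 -c "
from h import *
st()"
python3 -m handwheel '[[0,0,0,0.01,0,0,0],[0,0,0,0.01,0,0,0],[0,0,0,0.01,0,0,0],[0,0,0,0.01,0,0,0],[0,0,0,0.006,0,0,0],[0,0,0,0,0,0,0]]'
python3 -c "
from h import *
st()
b=grab('wrist');a=grab('top');c=grab('side')
cv2.imwrite('pics/p5.png',np.hstack([cv2.resize(c[140:260,190:320],(400,370)),cv2.resize(b,(400,370))]))"
```

```text
time: 9.9
position: [0.5242, 0.0093, 0.0841]
tool_rot: [-1.94, -2.467, 0.002]
ft_force: [-0.3, 0.3, 0.6]
grip_width: 0.003
grip_force: 0.0
t 9.9 box [-0.0221  0.085   0.0841] yaw tool x rel box y deg -0.15 tilt [-0.003  0.001 -1.   ] F [-0.2   0.31  0.61]
time: 10.65
position: [0.5249, 0.0098, 0.039]
tool_rot: [-1.941, -2.469, 0.001]
ft_force: [-0.8, -0.1, -0.5]
grip_width: 0.003
grip_force: 0.0
t 10.65 box [-0.0214  0.0853  0.039 ] yaw tool x rel box y deg -0.12 tilt [-0.001  0.    -1.   ] F [-0.82  0.11 -0.53]
```

View pics/p5.png

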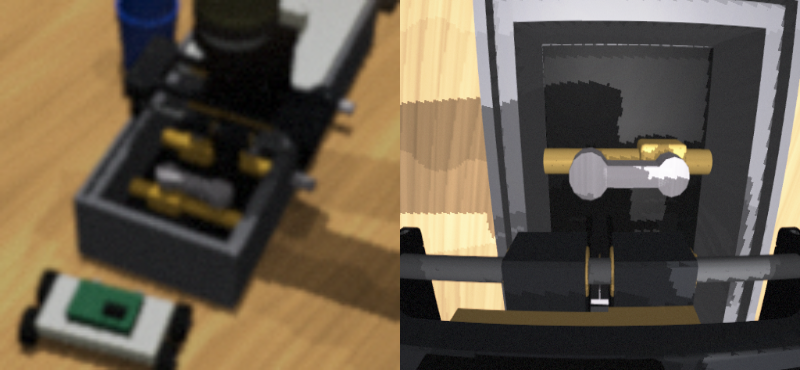

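The fingers (right panel, (600,235)) stand on the -y side of the handle next to the disc (590,175), clear of the plain bar. I raise 3 mm and sweep the arc.

```bash
python3 -m handwheel '[[0,0.006,0,-0.003,0,0,0],[0,0.006,0,0,0,0,0],[0,0.006,0,0,0,0,0],[0,0.008,-0.001,0,0,0,0],[0,0.009,-0.002,0,0,0,0],[0,0.009,-0.001,0,0,0,0],[0,0.009,0.002,0,0,0,0],[0,0.008,0.003,0,0,0,0],[0,0.008,0.004,0,0,0,0]]' 
python3 -c "
from h import *
st()
b=grab('wrist')
cv2.imwrite('pics/p6.png',cv2.resize(b,(512,384)))"
```

```text
time: 11.92
position: [0.5189, 0.0735, 0.0438]
tool_rot: [1.939, 2.458, 0.003]
ft_force: [9.5, -12.0, 0.9]
grip_width: 0.009
grip_force: 5.6
t 11.925 box [-0.012   0.1486  0.0438] yaw tool x rel box y deg -0.32 tilt [ 0.009 -0.005 -1.   ] F [  6.4  -13.9    0.86]
```

View pics/p6.png

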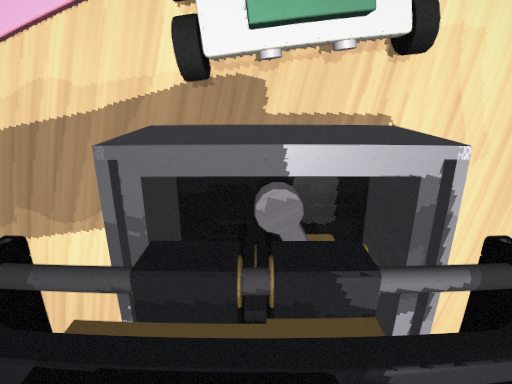

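The handle is at about 60° with its disc at (279,208). The force is mostly radial, because the finger is wedged against the disc's inner shoulder. I back off inward a little, then push toward +x.

```bash
python3 -m handwheel '[[0,-0.007,0,0,0,0,0],[0,0,0.003,0,0,0,0],[0,0.001,0.004,0,0,0,0],[0,0.001,0.004,0,0,0,0],[0,0.001,0.004,0,0,0,0]]' 
python3 -c "
from h import *
st()
b=grab('wrist')
cv2.imwrite('pics/p7.png',b)"
```

```text
time: 12.6
position: [0.5279, 0.078, 0.042]
tool_rot: [-1.939, -2.468, 0.004]
ft_force: [-5.0, 0.4, 0.5]
grip_width: 0.005
grip_force: 2.1
t 12.6 box [-0.0022  0.1509  0.042 ] yaw tool x rel box y deg -0.1 tilt [-0.004 -0.    -1.   ] F [-4.79  1.57  0.47]
```

View pics/p7.png

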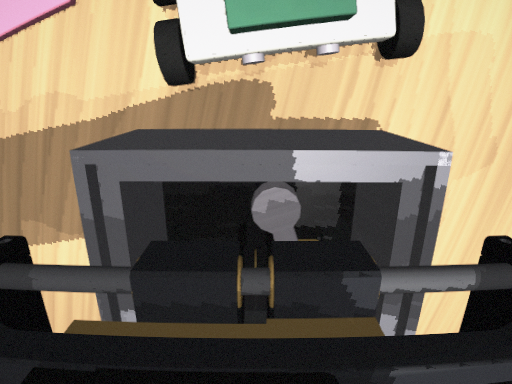

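The disc at (276,208) is turning with a clean 5 N push. I carry on toward +x to the stop.

```bash
python3 -m handwheel '[[0,0.001,0.003,0,0,0,0],[0,0.001,0.003,0,0,0,0],[0,0,0.003,0,0,0,0]]' 
python3 -c "
from h import *
st()
grab('wrist');f=load('wrist')
g=f['im'][150:240,220:330].astype(int)
print([tobox(px('wrist',276,208,.056)).round(4)])
"
python3 -m handwheel '[[0,0,0.002,0,0,0,0],[0,0,0.002,0,0,0,0]]'
python3 -c "
from h import *
st()"
```

```text
time: 13.02
position: [0.5366, 0.0829, 0.0421]
tool_rot: [-1.939, -2.469, 0.001]
ft_force: [-4.9, 0.9, -0.4]
grip_width: 0.007
grip_force: 2.0
t 13.025 box [0.0075 0.1535 0.0421] yaw tool x rel box y deg -0.07 tilt [-0.002  0.001 -1.   ] F [-4.51  2.03 -0.41]
[array([0.0174, 0.1794, 0.056 ])]
time: 13.32
position: [0.5395, 0.083, 0.0422]
tool_rot: [-1.939, -2.468, 0.005]
ft_force: [-10.8, -0.2, 6.7]
grip_width: 0.003
grip_force: 5.5
t 13.325 box [0.0103 0.153  0.0422] yaw tool x rel box y deg -0.12 tilt [-0.004 -0.    -1.   ] F [-10.51   2.36   6.65]
```

```bash
python3 -m handwheel '[[0,0,0.002,0,0,0,0],[0,0,0.002,0,0,0,0],[0,0,0,0,0,0,0]]'
python3 -c "
from h import *
st()"
python3 -m handwheel '[[0,0,-0.01,0,0,0,0],[0,0,-0.01,0,0,0,0],[0,0,0,-0.03,0,0,0],[0,0,0,-0.03,0,0,0],[0,0,0,-0.03,0,0,0],[0,0,0,-0.04,0,0,0],[0,-0.05,0,-0.03,0,0,0],[0,-0.05,0,0,0,0,0],[0,-0.05,0,0,0,0,0],[0,0,0,0,0,0,0]]'
python3 -c "
from h import *
st()
b=grab('wrist');a=grab('top')
cv2.imwrite('pics/p8.png',np.hstack([cv2.resize(a[80:260,140:400],(400,300)),cv2.resize(b,(400,300))]))"
```

```text
time: 13.7
position: [0.5395, 0.0831, 0.042]
tool_rot: [-1.936, -2.464, 0.017]
ft_force: [-19.5, -1.4, 14.2]
grip_width: 0.007
grip_force: 9.8
t 13.7 box [0.0103 0.153  0.042 ] yaw tool x rel box y deg -0.12 tilt [-0.013 -0.004 -1.   ] F [-19.31   3.32  14.21]
time: 14.95
position: [0.5623, -0.0736, 0.2025]
tool_rot: [1.951, 2.459, -0.001]
ft_force: [-0.5, 0.2, 0.2]
grip_width: 0.004
grip_force: 0.0
t 14.95 box [-0.0049 -0.0046  0.2025] yaw tool x rel box y deg -0.66 tilt [ 0.002 -0.002 -1.   ] F [-0.44  0.35  0.24]
```

View pics/p8.png

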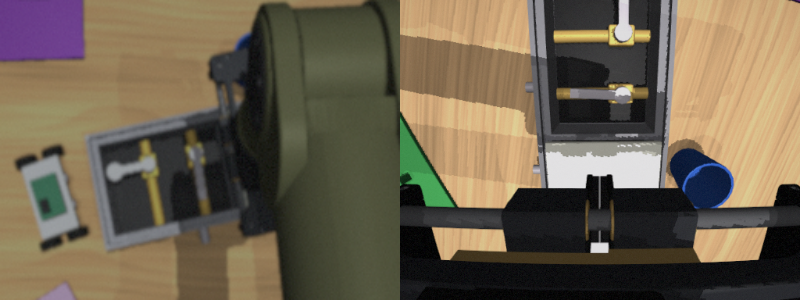

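The disc handle now points along box +y (left panel: disc (114,172), hub (150,164)). The plain bar is unturned and the cover is at the far end. One numeric check, then hand in.

```bash
python3 - <<'E'
from h import *
q=lambda u,v,z:tobox(px('top',140+u*.65,80+v*.6,z))
d=q(114,172,.056);h=q(150,164,.057);print(d.round(4),h.round(4),'angle using known spindle',np.arctan2(d[1]-.125,.025-d[0]))
k=1.28
print('cover edge',tobox(px('wrist',200*k,141*k,.078)).round(4))
E
```

```text
[0.0231 0.1784 0.056 ] [0.0227 0.1221 0.057 ] angle using known spindle 1.5349912726242372
cover edge [-0.0046 -0.0033  0.078 ]
```

```bash
python3 -c "
from bench import ctrl
print(ctrl.close_job())"
```

```text
the job is handed in; nothing more can be done
None
```

I slid the cover to the far end, about 204 mm from the valve bay's middle, and pushed the disc handle to its stop (measured about 1.53 rad); the plain handle looked unturned, nothing else was touched as far as I could see, and the job is handed in with no verdict shown.

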